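# Fit the quarter-turn bushing in the bench tool mount

### The job

Lift the tall flat plate out of the tool mount's collar and stand it on edge in the free middle slot of the wooden rack. Then fit the bushing in the emptied collar: push it down through the key slots against the spring, turn it clockwise (seen from above) a quarter turn to its stop, and finish still gripping it, pressing it fully home with its flange tight on the collar. Leave the other things where they are.

Things in the scene. Friction and masses are not known exactly. Their poses are not given: they have to be found in the camera images.
- plate: flat aluminium plate 48 wide (its x) x 8 thick (its y) x 95 mm tall (its z, up), with a small dark spot near the top; about 0.1 kg. Origin: centre of its lower edge. At the start it stands loosely on edge in the collar of the tool mount, along the two key slots, 14 mm deep (81 mm stands out); it lifts straight out.
- rack: wooden rack, fixed, 80 (x) x 102 (y) x 42 mm high, origin at the centre of its underside. Three slots run along its x at y = -30, 0 and +30 mm, each 12 mm wide and 30 mm deep, open at both ends, floor 12 mm above the origin. The middle slot (y = 0) is free, the outer two hold short plates.
- mount: tool mount, fixed: round green cast foot, 116 mm diameter, with a castellated steel collar of 72 mm diameter, top 70 mm above the bench. Origin: centre of its underside, z up. Two open key slots 10.5 mm wide cut the collar's lip along its +x and -x; the bore is 38 mm wide.
- mount_mouth (a point): centre of the collar's top face; axes as mount. Below it: lip 10 mm thick, then an 18 mm deep groove, 56 mm in diameter, where the bushing's lugs turn. Stops in the groove allow turning only clockwise seen from above (towards negative yaw), from the slots to about 95 degrees.
- seat (a joint): how far the round sprung brass seat in the collar is pressed down, m: 0 at rest (seat 14 mm below the collar's top), about 0.013 with the bushing fully home. Spring push about 4 N at 0 and 9 N at 0.013.
- bushing: round steel bushing standing on its foot on the bench, 65 mm tall, 0.25 kg. Origin: centre of the foot, z up. Barrel 36 mm in diameter up to 27 mm; two lugs along +x and -x, 8 mm wide, 7 to 13 mm up, reaching 25 mm from the axis; flange 60 mm in diameter, 27 to 33 mm up; grip bar on top, 44 long (x, in line with the lugs) x 14 wide (y), 33 to 65 mm up. Alike after a half turn.
- bushing_flange (a point): centre of the underside of the flange, 27 mm above the foot; axes as bushing. Fully home it lies on the collar's top and the lugs are 4 mm below the lip, so the bushing turns at any gap under 4 mm. Let go after the turn, the spring would lift it 4 mm until the lugs meet the lip.
- short_a: short aluminium plate 48 x 8 x 50 mm tall in the rack's +y slot (bystander); origin at the centre of its lower edge.
- short_b: short aluminium plate like short_a in the rack's -y slot (bystander).
- bottle: black jar, 60 mm diameter, 120 mm tall, with a paper label (bystander); origin at the centre of its foot.
- case: flat red plastic case 75 x 110 x 36 mm (bystander); origin at the centre of its underside.

How it is judged:
By the outcome, as a careful person would: the job done as asked, in the order asked, and still so for the second after the job is handed in, while the arm keeps its last pose, push and grip.
It also fails if it takes over 58 s, if anything falls off the work surface, if the arm or the gripper's body presses on something with over 40 N, if the wrist force passes 120 N, or if a joint passes its speed limit or range.

### The arm

A 7-joint arm with a two-finger parallel gripper is mounted at the origin on the work surface. World frame = base frame: x ahead of the robot, y to its left, z up, the work surface at z = 0. Lengths are in m, angles in rad, forces in N, time in s.
With the tool pointing down it reaches from about 0.425 to 0.95 m from the base axis. Payload 16.7 kg.
Tool frame: the origin (TCP) lies at the very end of the fingers, on their centre line; the grasp point (between the pads) lies 19 mm behind it; z points along the fingers, y is the line along which they close (so a half turn about z gives the same grasp; the last joint's range is limited). The gripper opens to 94 mm and grips with 3 to 60 N. Pads are 16 mm wide; open, the fingers measure 119 mm over their backs; the gripper's body (75 mm by 177 mm) begins 78 mm behind the grasp point.
Start: joints at [-1.288, 0.426, 0.074, 1.606, -0.034, 1.111, -0.067], TCP at [0.283, 0.613, 0.205] pointing down, gripper open.
Joint ranges: [-2.85, 2.85], [-0.5, 2.14], [-1.23, 1.37], [0.21, 2.46], [-1.02, 4.16], [0.16, 2.05], [-2.73, 2.73]. Speed limits (rad/s): [1.89, 1.89, 2.39, 2.39, 3.01, 3.01, 3.01].

### API

Orientations are given as a rotation vector (axis times angle).
In Python, from workcell import get_obs, optics, ticket gives the robot as it stands.
- The arm moves only by the shell command python3 -m inch 'ROWS' [FORCE]. ROWS is a JSON object whose one key "deltas" holds a list of rows, each a list of 3 entries, a list of its own where there are three numbers: the finger opening in mm, from 0 to 94, then the shift along the tool's x, y, z in units of 40 mm (1.0 is 40 mm), then the turn about the tool's z in units of 5 degrees (1.0 is 5 degrees). A call has 1 to 12 rows; each row is the pose to reach, as a shift and turn from the pose commanded when the call began, along the tool's axes at that moment; what a row does not reach only later rows make up. A row lasts 1/12 s, in which the tool goes at most 41.7 mm and 7.16 degrees, less where a joint would pass 70% of its speed; a pose out of reach is approached as far as the arm can. A call with a gripper value outside its range is refused whole. The fingers move at their own pace and stop on an object; FORCE is the grip in N (left out, the last holds). Time passes only in rows, so rows that repeat a pose let the fingers close. It gives the time, the measured TCP pose, the force, the opening and the grip force at its end, in the units of the state.
- get_obs(): the state, without advancing time (a new reading comes with each control period).
- optics.camera(name): name is "scene" or "top" or "wrist"; returns a dict with "color" (384x512x3 uint8, red, green, blue), "camera_matrix" (3x3 intrinsics, pixels), "k1" (the pictures are not rectified: a ray, as slopes to the right and down, at radius r is drawn at 1 + k1 r^2 times it, then the intrinsics apply), "rvec" (rotation vector, rad) and "tvec" (3), from world to camera coordinates, as OpenCV has them; the wrist camera has in their place "T_tool_cam" (4x4, takes a point from camera to tool coordinates, whose origin is the TCP and whose axes are the flange's). Camera axes: x right, y down, z forward; pixel columns grow to the right and rows downward; lengths in m; the calibration is good to about 2 mm. A picture is of the moment at which its call begins: read the wrist's pose just before it. There is no depth.
- ticket.job_done(): hands the job in; it is judged then, once.
The state is a dict: "clock": time; "joint_pos": joint angles; "joint_velocities": joint speeds; "joint_torque": joint torques, N m; "ee_pos": TCP position; "ee_rot": TCP orientation; "wrist_force": force on the tool from outside, world axes, zero at the start; "torque": the same for the moment, N m; "grip_width": finger opening in m; "finger_force": force on a finger pad.
Only numpy, scipy, OpenCV 4.12 (cv2) and the standard library are available. Lean on these libraries where they do the work, as an engineer would, in place of code of your own. Each camera call takes 0.05 s, during which the arm holds its last target. There are 200 camera calls.

## Working session

There is one attempt and no reset: what is moved stays moved. The work goes in short steps, Python scripts to look and compute and a shell command to move; the robot and the scene stay as the last step left them, time stands still between calls to the robot, and variables do not carry over. Pictures are saved under pics/ and viewed, at most 10 in all, crops included, and the job is handed in when it is done.

```bash
mkdir -p pics; ls; cat > h.py <<'E'
import numpy as np, cv2
from scipy.spatial.transform import Rotation as R
from workcell import get_obs, optics, ticket
def cam(name):
    o=get_obs(); c=optics.camera(name)
    if name=="wrist":
        T=np.eye(4); T[:3,:3]=R.from_rotvec(o["ee_rot"]).as_matrix(); T[:3,3]=o["ee_pos"]
        c["W"]=T@np.array(c["T_tool_cam"])
    else:
        M=np.eye(4); M[:3,:3]=R.from_rotvec(np.ravel(c["rvec"])).as_matrix(); M[:3,3]=np.ravel(c["tvec"])
        c["W"]=np.linalg.inv(M)
    return c
def ray(c,uv):
    uv=np.atleast_2d(uv).astype(float)
    s=cv2.undistortPoints(uv[:,None],np.array(c["camera_matrix"]),np.array([c["k1"],0,0,0.]))[:,0]
    d=np.c_[s,np.ones(len(s))]@c["W"][:3,:3].T
    return c["W"][:3,3],d
def onz(c,uv,z):
    o,d=ray(c,uv); return o+d*((z-o[2])/d[:,2])[:,None]
def proj(c,P):
    V=np.linalg.inv(c["W"]); p=np.atleast_2d(P)@V[:3,:3].T+V[:3,3]
    return cv2.projectPoints(p,np.zeros(3),np.zeros(3),np.array(c["camera_matrix"]),np.array([c["k1"],0,0,0.]))[0][:,0]
def save(c,n,box=None,s=1):
    im=c["color"][:,:,::-1]
    if box: im=im[box[1]:box[3],box[0]:box[2]]
    cv2.imwrite("pics/"+n,cv2.resize(im,None,fx=s,fy=s,interpolation=cv2.INTER_CUBIC))
E
python3 - <<'E'
from h import *
import pickle
ims=[]
for n in("scene","top"):
    c=cam(n); pickle.dump(c,open(n+".pkl","wb")); ims.append(c)
    print(n,c["W"].round(3).tolist(),c["camera_matrix"],c["k1"])
    save(c,n+".png",s=1.5)
o=get_obs();print({k:np.round(v,3) for k,v in o.items()})
E
```

```text
pics
scene [[-0.766, 0.389, -0.512, 1.043], [0.643, 0.483, -0.595, 0.537], [0.016, -0.784, -0.62, 0.59], [0.0, 0.0, 0.0, 1.0]] [[377.21273117   0.         254.68941472]
 [  0.         377.21273117 184.66314482]
 [  0.           0.           1.        ]] -0.03179321466562346
top [[-0.005, -0.996, 0.093, 0.515], [-1.0, 0.004, -0.005, 0.027], [0.005, -0.093, -0.996, 1.035], [0.0, 0.0, 0.0, 1.0]] [[374.62928963   0.         256.98916939]
 [  0.         374.62928963 192.74538485]
 [  0.           0.           1.        ]] -0.0830874429058457
{'clock': np.float64(0.1), 'joint_pos': array([-1.288,  0.427,  0.074,  1.607, -0.034,  1.111, -0.067]), 'joint_velocities': array([ 0.   , -0.002, -0.001, -0.   ,  0.001, -0.001,  0.001]), 'joint_torque': array([ 4.0000e-03, -9.3746e+01,  3.6750e+00, -4.5504e+01, -4.9000e-02,
        1.7000e-02,  0.0000e+00]), 'ee_pos': array([0.283, 0.612, 0.205]), 'ee_rot': array([-6.750e-01, -3.068e+00,  2.000e-03]), 'wrist_force': array([-0.312,  0.745,  0.56 ]), 'torque': array([0.04 , 0.028, 0.003]), 'finger_force': np.float64(0.0), 'grip_width': np.float64(0.094)}
```

View pics/scene.png

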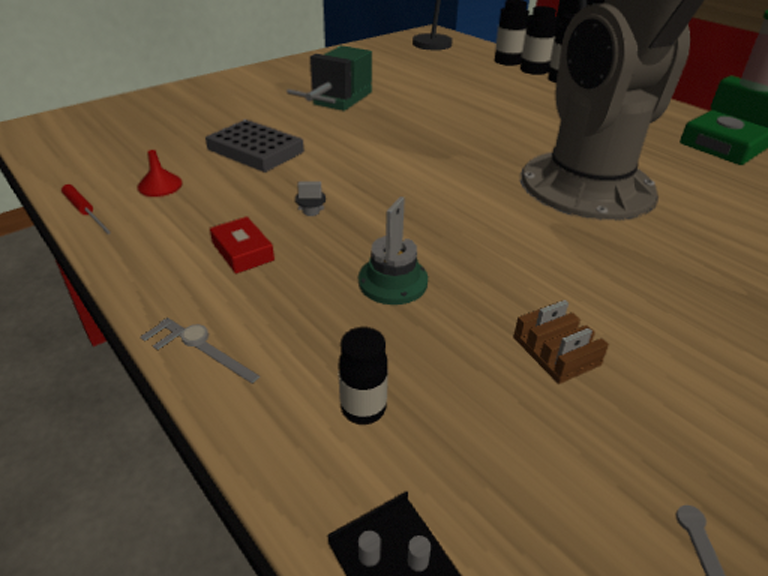

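View pics/top.png

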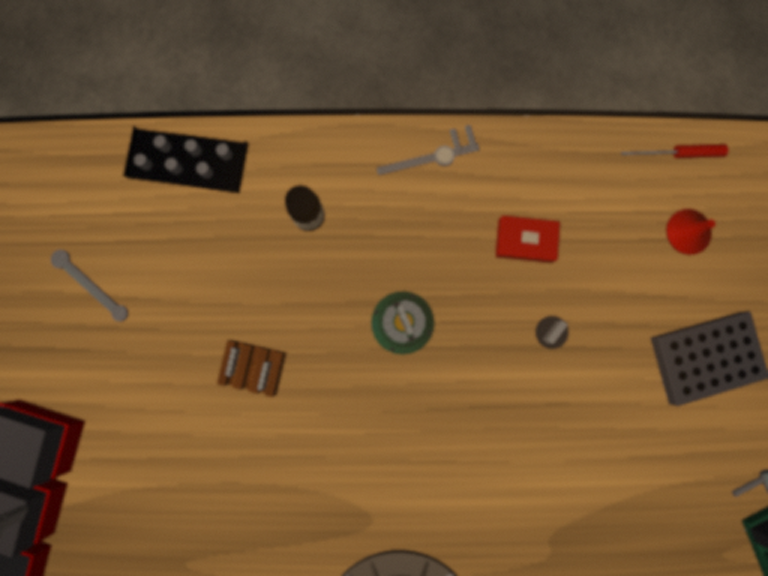

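Scene view: plate in mount (395,230), rack at (560,335), bushing at (310,198), in 1.5x pixels. Top view: mount (403,322), rack (251,367), bushing (552,331), case (528,239), bottle (304,207).

```bash
python3 - <<'E'
from h import *
import pickle
c=pickle.load(open("top.pkl","rb"))
P=lambda u,v,z:onz(c,[(u/1.5,v/1.5)],z)[0].round(3)
print("mount",P(403,323,.03)); print("plate top ends",P(398,302,.151),P(413,333,.151))
print("bushing",P(552,332,.03),"bar",P(545,340,.065),P(563,322,.065))
print("rack",P(251,368,.042),"corners",P(230,340,.042),P(285,351,.042),P(273,396,.042),P(219,384,.042))
print("case",P(528,239,.036),"bottle",P(303,206,.12))
o=get_obs(); r=R.from_rotvec(o["ee_rot"]).as_matrix(); print(r.round(3))
w=optics.camera("wrist"); print(np.array(w["T_tool_cam"]).round(3),w["camera_matrix"],w["k1"])
E
```

```text
mount [ 0.548 -0.01   0.03 ]
plate top ends [0.577 0.002 0.151] [ 0.528 -0.021  0.151]
bushing [ 0.53  -0.278  0.03 ] bar [ 0.516 -0.255  0.065] [ 0.547 -0.287  0.065]
rack [0.469 0.259 0.042] corners [0.518 0.297 0.042] [0.499 0.199 0.042] [0.42  0.219 0.042] [0.441 0.315 0.042]
case [ 0.698 -0.237  0.036] bottle [0.74  0.158 0.12 ]
[[-0.908  0.419 -0.   ]
 [ 0.419  0.908 -0.001]
 [-0.    -0.001 -1.   ]]
[[ 0.    -0.969 -0.246  0.071]
 [ 1.     0.     0.     0.   ]
 [-0.    -0.246  0.969 -0.179]
 [ 0.     0.     0.     1.   ]] [[332.37760176   0.         254.4302085 ]
 [  0.         332.37760176 187.27858061]
 [  0.           0.           1.        ]] -0.07951510039756463
```

```bash
cat >> h.py <<'E'
def rem(x,y,z,yaw):
    "remaining shift (units) to TCP target; yaw=world angle of tool x, deg (assumes tool down)"
    o=get_obs(); r=R.from_rotvec(o["ee_rot"]).as_matrix()
    d=r.T@(np.array([x,y,z])-o["ee_pos"])/.04
    yw=np.degrees(np.arctan2(r[1,0],r[0,0])); t=-((yaw-yw+180)%360-180)/5
    print("shift",d.round(3),"turn",round(t,3),"| pos",np.round(o["ee_pos"],4),"yaw",round(yw%360,2),"tilt",round(np.degrees(np.arccos(-r[2,2])),2),"q",np.round(o["joint_pos"],2),"F",np.round(o["wrist_force"],1),"t",round(float(o["clock"]),2),"grip",np.round(o["grip_width"]*1e3,1),np.round(o["finger_force"],1))
E
python3 -m inch '{"deltas":[[94,[-6,-5.4,-0.4],-4],[94,[-6,-5.4,-0.4],-5],[94,[-6,-5.4,-0.4],-5],[94,[-6,-5.4,-0.4],-5],[94,[-6,-5.4,-0.4],-5],[94,[-6,-5.4,-0.4],-5],[94,[-6,-5.4,-0.4],-5],[94,[-6,-5.4,-0.4],-5],[94,[-6,-5.4,-0.4],-5],[94,[-6,-5.4,-0.4],-5]]}'
python3 -c "
from h import *
rem(.548,-.01,.22,205)"
```

```text
clock: 0.98
ee_pos: [0.4112, 0.3144, 0.2218]
ee_rot: [-0.0, 3.141, 0.0]
wrist_force: [-0.8, 1.5, -0.5]
grip_width: 0.0944
finger_force: 0.0
shift [-3.419 -8.11   0.043] turn -4.999 | pos [0.4112 0.3144 0.2218] yaw 180.01 tilt 0.03 q [-0.88  0.15  0.11  1.94 -0.02  1.05  0.81] F [-0.8  1.5 -0.5] t 0.98 grip 94.4 0.0
```

```bash
python3 -m inch '{"deltas":[[94,[-3.4,-8.1,0],-5],[94,[-3.4,-8.1,0],-5],[94,[-3.4,-8.1,0],-5],[94,[-3.4,-8.1,0],-5],[94,[-3.4,-8.1,0],-5],[94,[-3.4,-8.1,0],-5],[94,[-3.4,-8.1,0],-5],[94,[-3.4,-8.1,0],-5],[94,[-3.4,-8.1,0],-5],[94,[-3.4,-8.1,0],-5],[94,[-3.4,-8.1,0],-5],[94,[-3.4,-8.1,0],-5]]}'
python3 -c "
from h import *
import pickle
rem(.548,-.01,.22,205)
c=cam('wrist'); pickle.dump(c,open('w1.pkl','wb')); save(c,'w1.png',s=1.5)"
```

```text
clock: 1.98
ee_pos: [0.5474, -0.0062, 0.221]
ee_rot: [0.687, -3.065, -0.001]
wrist_force: [0.6, 0.6, 0.2]
grip_width: 0.0944
finger_force: 0.0
shift [ 0.028 -0.093  0.026] turn 0.053 | pos [ 0.5474 -0.0062  0.221 ] yaw 205.27 tilt 0.05 q [-0.4   0.21  0.34  1.89 -0.08  1.06  1.99] F [0.6 0.6 0.2] t 1.98 grip 94.4 0.0
```

View pics/w1.png

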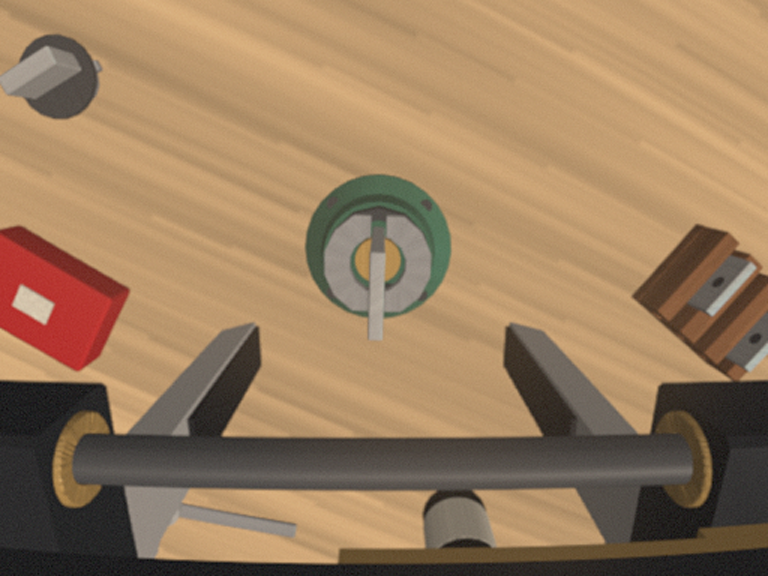

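Wrist view (1.5x): collar centred near (378,262), plate top running from (378,252) to (375,340), bushing at (60,75), rack at right (700,300).

```bash
cat >> h.py <<'E'
from scipy.optimize import least_squares
def circ(p,r,c0,f=.001):
    s=least_squares(lambda q:np.hypot(p[:,0]-q[0],p[:,1]-q[1])-r,c0,loss="soft_l1",f_scale=f)
    return s.x,np.abs(s.fun)
def collar(c):
    im=c["color"]; hsv=cv2.cvtColor(im,cv2.COLOR_RGB2HSV)
    return hsv
E
python3 - <<'E'
from h import *
import pickle
c=pickle.load(open("w1.pkl","rb")); hsv=cv2.cvtColor(c["color"],cv2.COLOR_RGB2HSV).astype(int)
for v in (140,146,152,160,168,176,184,192,200,208,214,220,224):
    print(v,[tuple(hsv[v,u]) [1:] for u in range(242,264,1)])
for u in (252,):
    pass
# collar
m=((hsv[...,1]<45)&(hsv[...,2]>110)).astype(np.uint8); m[:, :200]=0; m[:,300:]=0; m[:125]=0; m[235:]=0
cs=max(cv2.findContours(m,cv2.RETR_EXTERNAL,cv2.CHAIN_APPROX_NONE)[0],key=cv2.contourArea)[:,0]
p=onz(c,cs,.07)[:,:2]; x,f=circ(p,.036,[.548,-.01]); print("collar",x,len(p),np.median(f),(f<.0015).mean(), np.ptp(cs,0),cs.min(0))
g=((abs(hsv[...,0]-75)<20)&(hsv[...,1]>70)).astype(np.uint8)
cs=max(cv2.findContours(g,cv2.RETR_EXTERNAL,cv2.CHAIN_APPROX_NONE)[0],key=cv2.contourArea)[:,0]
for z in (0,.005,.01,.015):
    p=onz(c,cs,z)[:,:2]; s=least_squares(lambda q:np.hypot(p[:,0]-q[0],p[:,1]-q[1])-q[2],[.548,-.01,.05],loss="soft_l1",f_scale=.001); print("foot",z,s.x,s.cost)
E
```

```text
140 [(np.int64(52), np.int64(69)), (np.int64(42), np.int64(67)), (np.int64(40), np.int64(71)), (np.int64(41), np.int64(75)), (np.int64(36), np.int64(78)), (np.int64(36), np.int64(77)), (np.int64(31), np.int64(83)), (np.int64(30), np.int64(85)), (np.int64(40), np.int64(77)), (np.int64(30), np.int64(85)), (np.int64(33), np.int64(84)), (np.int64(33), np.int64(85)), (np.int64(31), np.int64(83)), (np.int64(37), np.int64(82)), (np.int64(37), np.int64(82)), (np.int64(31), np.int64(74)), (np.int64(49), np.int64(73)), (np.int64(44), np.int64(70)), (np.int64(44), np.int64(69)), (np.int64(33), np.int64(69)), (np.int64(36), np.int64(71)), (np.int64(46), np.int64(77))]
146 [(np.int64(31), np.int64(154)), (np.int64(22), np.int64(149)), (np.int64(29), np.int64(152)), (np.int64(30), np.int64(152)), (np.int64(27), np.int64(144)), (np.int64(27), np.int64(122)), (np.int64(32), np.int64(87)), (np.int64(25), np.int64(81)), (np.int64(22), np.int64(83)), (np.int64(31), np.int64(83)), (np.int64(27), np.int64(84)), (np.int64(31), np.int64(81)), (np.int64(25), np.int64(81)), (np.int64(25), np.int64(81)), (np.
[... 7528 characters left out ...]
6), np.int64(178)), (np.int64(33), np.int64(178)), (np.int64(83), np.int64(178)), (np.int64(107), np.int64(184)), (np.int64(102), np.int64(192)), (np.int64(104), np.int64(188)), (np.int64(105), np.int64(187)), (np.int64(102), np.int64(185)), (np.int64(105), np.int64(184)), (np.int64(104), np.int64(187)), (np.int64(101), np.int64(187))]
collar [ 0.55094657 -0.00775691] 394 0.004047642828786398 0.36548223350253806 [71 82] [216 143]
foot 0 [0.53441186 0.03429677 0.01119166] 6.794354616252328e-06
foot 0.005 [0.53377418 0.03344651 0.01102385] 6.656043667802754e-06
foot 0.01 [0.53313647 0.03259544 0.01085679] 6.518490402745805e-06
foot 0.015 [0.53249874 0.0317439  0.01069019] 6.381709108361471e-06
```

```bash
python3 - <<'E'
from h import *
import pickle
c=pickle.load(open("w1.pkl","rb")); hsv=cv2.cvtColor(c["color"],cv2.COLOR_RGB2HSV).astype(int)
pl=onz(c,[(251.2,176),(250.35,224),(251.3,169.5),(250.3,226.8)],.151)
d=pl[0]-pl[1]; print("plate",pl[:,:2].round(4).tolist(),"yaw",np.degrees(np.arctan2(d[1],d[0])),"len",np.linalg.norm(pl[2]-pl[3]),"mid",(pl[2]+pl[3])/2)
m=((hsv[...,1]<48)&(hsv[...,2]>125)).astype(np.uint8); roi=np.zeros_like(m); cv2.circle(roi,(252,175),45,1,-1); m&=roi
# per-row outermost bright gray pixels
L=[];
for v in range(148,200,2):
    u=np.where(m[v])[0]; L+= [(u[0]-.5,v),(u[-1]+.5,v)]
p=onz(c,L,.07)[:,:2]; x,f=circ(p,.036,[.548,-.01]); print("collar",x,np.median(f),(f<.001).mean()); print((np.diff(np.array(L)[:,0])[::2]).round(0)[:])
s=onz(c,[(252.0,146)],.07)[0]; e=s[:2]-x; print("slot dir",np.degrees(np.arctan2(e[1],e[0]))%180, np.linalg.norm(e))
# bushing
print("tcp-target",rem(*((pl[2]+pl[3])/2)[:2],.117,205))
E
```

```text
plate [[0.5332, -0.0153], [0.5689, 0.0007], [0.5286, -0.0174], [0.571, 0.0016]] yaw -155.85257633632207 len 0.046513777993571565 mid [ 0.54981652 -0.00787127  0.151     ]
collar [ 0.5493838  -0.00838114] 0.00027739672836388576 0.9807692307692307
[44. 49. 54. 57. 60. 62. 64. 65. 67. 69. 71. 70. 72. 71. 70. 70. 70. 70.
 70. 68. 66. 64. 62. 60. 58. 54.]
slot dir 23.96946535986234 0.030513068544350347
shift [-0.034 -0.079  2.603] turn 0.066 | pos [ 0.5473 -0.0056  0.2211] yaw 205.33 tilt 0.05 q [-0.4   0.21  0.34  1.89 -0.08  1.06  1.99] F [0.1 0.5 0.2] t 2.03 grip 94.1 0.0
tcp-target None
```

```bash
python3 -m inch '{"deltas":[[40,[-0.03,-0.08,1],0.25],[40,[-0.03,-0.08,2],0.25],[30,[-0.03,-0.08,2.6],0.25],[30,[-0.03,-0.08,2.6],0.25],[0,[-0.03,-0.08,2.6],0.25],[0,[-0.03,-0.08,2.6],0.25],[0,[-0.03,-0.08,2.6],0.25],[0,[-0.03,-0.08,2.6],0.25],[0,[-0.03,-0.08,2.6],0.25],[0,[-0.03,-0.08,2.6],0.25],[0,[-0.03,-0.08,2.6],0.25],[0,[-0.03,-0.08,2.6],0.25]]}' 30
python3 -c "
from h import *
rem(.5498,-.0079,.117,204.1)"
```

```text
clock: 3.03
ee_pos: [0.55, -0.0099, 0.1177]
ee_rot: [-0.652, 3.073, 0.0]
wrist_force: [0.3, 0.5, 1.0]
grip_width: 0.0174
finger_force: 0.0
shift [-0.016  0.048  0.017] turn -0.031 | pos [ 0.55   -0.0099  0.1177] yaw 203.94 tilt 0.01 q [-0.37  0.33  0.32  1.99 -0.14  0.84  2.02] F [0.3 0.5 1. ] t 3.03 grip 17.4 0.0
```

```bash
python3 -m inch '{"deltas":[[17,[-0.01,0.05,0],0],[0,[-0.01,0.05,0],0],[0,[-0.01,0.05,0],0],[0,[-0.01,0.05,0],0],[0,[-0.01,0.05,0],0],[0,[-0.01,0.05,0],0]]}' 30
python3 -c "
from h import *
rem(.5498,-.0079,.117,204.1)"
```

```text
clock: 3.53
ee_pos: [0.5494, -0.008, 0.1174]
ee_rot: [0.652, -3.073, 0.0]
wrist_force: [0.8, 0.4, -0.8]
grip_width: 0.0078
finger_force: 30.0
shift [-0.009 -0.002  0.01 ] turn -0.03 | pos [ 0.5494 -0.008   0.1174] yaw 203.95 tilt 0.01 q [-0.37  0.33  0.32  1.99 -0.14  0.84  2.02] F [ 0.8  0.4 -0.8] t 3.53 grip 7.8 30.0
```

```bash
python3 -m inch '{"deltas":[[0,[0,0,-0.4],0],[0,[0,0,-1.2],0],[0,[0,0,-2.1],0],[0,[0,0,-2.6],0],[0,[-2.48,5.7,-2.6],7.4],[0,[-2.48,5.7,-2.6],7.4],[0,[-2.48,5.7,-2.6],7.4],[0,[-2.48,5.7,-2.6],7.4],[0,[-2.48,5.7,-2.6],7.4],[0,[-2.48,5.7,-2.6],7.4],[0,[-2.48,5.7,-2.6],7.4],[0,[-2.48,5.7,-2.6],7.4]]}'
python3 -m inch '{"deltas":[[0,[0,0,0],0],[0,[0,0,0],0],[0,[0,0,0],0]]}'
python3 -c "
from h import *
import pickle
rem(.469,.259,.22,167)
c=cam('wrist'); pickle.dump(c,open('w2.pkl','wb')); save(c,'w2.png',s=1.5)"
```

```text
clock: 4.53
ee_pos: [0.5463, 0.2467, 0.2208]
ee_rot: [-0.347, -3.121, -0.001]
wrist_force: [-0.3, -1.0, -1.5]
grip_width: 0.0079
finger_force: 30.0
clock: 4.78
ee_pos: [0.5478, 0.2393, 0.2215]
ee_rot: [0.359, 3.121, -0.001]
wrist_force: [0.2, -1.0, -1.7]
grip_width: 0.0079
finger_force: 30.0
shift [2.031 0.031 0.038] turn -0.028 | pos [0.5478 0.2393 0.2215] yaw 166.86 tilt 0.02 q [-0.77  0.29  0.32  1.78 -0.1   1.08  0.92] F [ 0.2 -1.  -1.7] t 4.78 grip 7.9 30.0
```

View pics/w2.png

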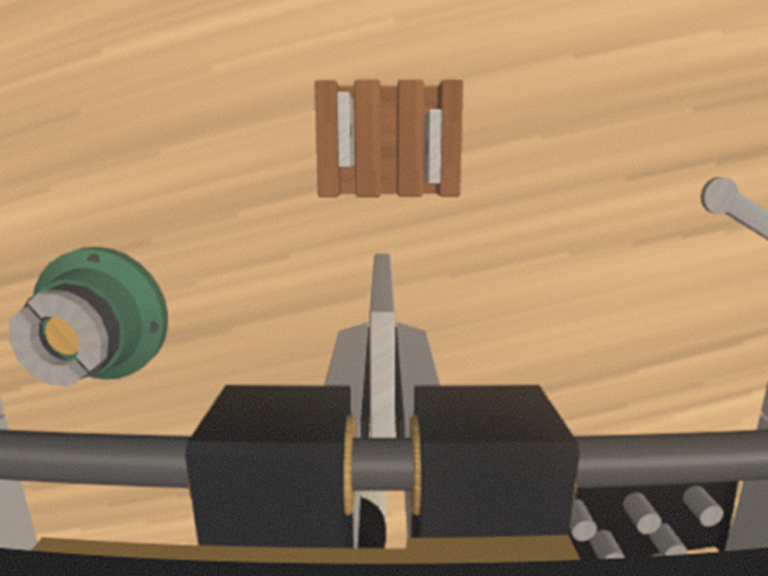

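Wrist view (1.5x): plate held, its lower edge at (382,255); rack centred (389,138), middle slot between columns 381 and 398, rows 80–196; mount on the left (60,335).

```bash
python3 - <<'E'
from h import *
import pickle
c=pickle.load(open("w2.pkl","rb")); im=c["color"].astype(float)
for a,b in((57,62),(70,80),(90,100),(112,122)):
    print(a,im[a:b,206:314,0].mean(0).round(0).astype(int).tolist())
print(im[48:60,236:252,0].mean(1).round(0),im[124:136,236:252,0].mean(1).round(0), im[124:136,270:280,0].mean(1).round(0),im[48:60,270:280,0].mean(1).round(0))
E
```

```text
57 [204, 205, 202, 179, 148, 143, 148, 149, 148, 146, 145, 142, 142, 143, 148, 148, 151, 148, 138, 139, 151, 156, 157, 158, 156, 157, 152, 149, 148, 140, 130, 141, 150, 147, 149, 150, 151, 151, 150, 151, 150, 151, 158, 161, 160, 159, 155, 146, 147, 149, 146, 149, 148, 149, 149, 149, 148, 145, 129, 112, 134, 146, 147, 148, 149, 151, 151, 148, 149, 148, 149, 155, 158, 159, 158, 158, 156, 151, 150, 151, 151, 150, 150, 152, 150, 129, 98, 88, 103, 131, 144, 147, 146, 145, 143, 141, 139, 139, 140, 144, 146, 150, 172, 207, 216, 215, 215, 214]
70 [208, 209, 209, 198, 164, 142, 146, 149, 149, 147, 144, 142, 141, 140, 144, 147, 148, 142, 135, 166, 187, 190, 189, 190, 189, 192, 188, 168, 158, 149, 130, 139, 146, 147, 146, 147, 148, 148, 148, 147, 146, 148, 154, 158, 158, 158, 154, 149, 150, 150, 150, 151, 150, 151, 151, 152, 152, 145, 120, 111, 134, 145, 146, 146, 147, 148, 147, 146, 145, 145, 148, 152, 157, 158, 158, 155, 146, 135, 127, 126, 148, 172, 177, 174, 173, 168, 160, 149, 137, 137, 146, 148, 146, 143, 143, 140, 139, 139, 141, 144, 145, 154, 184, 205, 208, 207, 207, 206]
90 [210, 210, 
[... 621 characters left out ...]
0, 145, 132, 128, 133, 142, 143, 143, 144, 144, 145, 146, 144, 132, 125, 142, 144, 143, 143, 143, 142, 142, 144, 142, 141, 144, 146, 148, 152, 155, 149, 145, 143, 144, 143, 145, 146, 146, 146, 148, 141, 119, 113, 137, 144, 142, 142, 143, 143, 143, 142, 143, 141, 143, 144, 148, 151, 157, 150, 121, 108, 108, 130, 167, 187, 189, 189, 188, 189, 180, 158, 139, 146, 147, 148, 150, 152, 152, 151, 150, 151, 148, 147, 157, 182, 203, 206, 205, 204, 205, 205]
[209. 208. 207. 205. 190. 165. 152. 151. 150. 151. 150. 151.] [143. 142. 142. 142. 143. 141. 138. 159. 199. 206. 206. 208.] [144. 144. 143. 143. 144. 138. 137. 172. 205. 209. 210. 211.] [206. 205. 205. 204. 191. 165. 152. 152. 152. 152. 151. 152.]
```

```bash
python3 - <<'E'
from h import *
import pickle
c=pickle.load(open("w2.pkl","rb"))
L=onz(c,[(209.4,60),(209.8,75),(210.1,95),(210.8,117)],.042);Rr=onz(c,[(308.3,59.5),(307.9,75),(307.6,95),(306.8,117)],.042)
for e in(L,Rr):
    k=np.polyfit(e[:,0],e[:,1],1); print("edge yaw",180+np.degrees(np.arctan(k[0])))
m=(L+Rr)/2; print(m[:,:2].round(4).tolist(), np.linalg.norm(L-Rr,axis=1))
sl=onz(c,[(258.8-.2,52.7),(258.8,131.3)],.042); ctr=sl.mean(0); d=sl[0]-sl[1]; yaw=np.degrees(np.arctan2(d[1],d[0]));print("ctr",ctr,"len",np.linalg.norm(d),yaw)
print("plate bottom edge px pred for tcp:",proj(c,np.array(get_obs()["ee_pos"])+np.array([0,0,-.0614])+.024*np.array([np.cos(np.radians(166.86)),np.sin(np.radians(166.86)),0])))
rem(ctr[0],ctr[1],.10,yaw)
E
```

```text
edge yaw 166.75892730510546
edge yaw 167.1955787518129
[[0.4367, 0.2701], [0.4515, 0.2667], [0.4712, 0.2622], [0.4933, 0.257]] [0.10156733 0.10157511 0.10211272 0.10189477]
ctr [0.46910274 0.26247604 0.042     ] len 0.08005991561773677 167.16857145943638
plate bottom edge px pred for tcp: [[254.11947154 169.09452015]]
shift [2.05  0.116 3.039] turn -0.064 | pos [0.5479 0.2393 0.2216] yaw 166.85 tilt 0.01 q [-0.77  0.29  0.31  1.78 -0.1   1.08  0.92] F [ 0.1  0.2 -0.8] t 4.83 grip 7.5 30.0
```

```bash
python3 -m inch '{"deltas":[[0,[1,0.115,0],0],[0,[2.05,0.115,0],0],[0,[2.05,0.115,0],0],[0,[2.05,0.115,0.8],0],[0,[2.05,0.115,1.6],0],[0,[2.05,0.115,2.4],0],[0,[2.05,0.115,2.7],0],[0,[2.05,0.115,2.7],0],[0,[2.05,0.115,2.9],0],[0,[2.05,0.115,3.0],0],[0,[2.05,0.115,3.1],0],[0,[2.05,0.115,3.1],0]]}'
python3 -c "
from h import *
import pickle
rem(.4691,.2625,.0744,167)
c=cam('wrist'); save(c,'w3.png',(180,60,340,240),3)"
```

```text
clock: 5.83
ee_pos: [0.4689, 0.2637, 0.0975]
ee_rot: [0.357, 3.121, 0.001]
wrist_force: [0.0, -1.1, -0.8]
grip_width: 0.008
finger_force: 30.0
shift [-0.01  -0.028  0.578] turn -0.012 | pos [0.4689 0.2637 0.0975] yaw 166.94 tilt 0.02 q [-0.85  0.34  0.26  2.03 -0.12  0.79  0.83] F [ 0.  -1.1 -0.8] t 5.83 grip 8.0 30.0
```

View pics/w3.png

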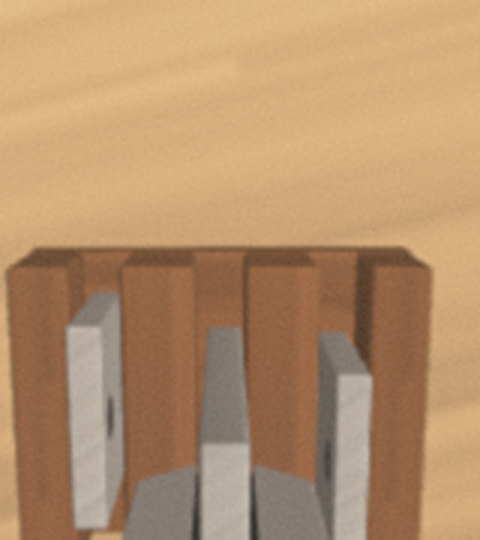

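Plate bottom (cols 208–241) sits inside the middle slot (cols 194–246), slightly right; I correct by 1 mm and lower.

```bash
python3 -m inch '{"deltas":[[0,[0,-0.03,0],0],[0,[0,-0.03,0.2],0],[0,[0,-0.03,0.4],0],[0,[0,-0.03,0.5],0],[0,[0,-0.03,0.55],0],[0,[0,-0.03,0.57],0],[0,[0,-0.03,0.57],0],[0,[0,-0.03,0.57],0]]}'
python3 -c "
from h import *
rem(.4691,.2625,.0744,167)"
```

```text
clock: 6.55
ee_pos: [0.4686, 0.2625, 0.0747]
ee_rot: [0.357, 3.121, -0.0]
wrist_force: [-0.5, 0.2, -0.9]
grip_width: 0.0079
finger_force: 30.0
shift [-0.013  0.002  0.008] turn -0.011 | pos [0.4686 0.2625 0.0747] yaw 166.94 tilt 0.0 q [-0.84  0.37  0.25  2.04 -0.13  0.74  0.84] F [-0.5  0.2 -0.9] t 6.55 grip 7.9 30.0
```

```bash
python3 -m inch '{"deltas":[[0,[0.01,0,0.02],0],[0,[0.01,0,0.02],0],[30,[0.01,0,0.02],0],[30,[0.01,0,0.02],0],[30,[0.01,0,0.02],0],[30,[0.01,0,0.02],0],[30,[0.01,0,0.02],0],[30,[0.01,0,-0.5],0],[30,[0.01,0,-1.5],0],[30,[0.01,0,-2.5],0],[30,[0.01,0,-3.6],0],[30,[0.01,0,-3.6],0]]}'
python3 -c "
from h import *
rem(.53,-.278,.22,135)"
```

```text
clock: 7.55
ee_pos: [0.4708, 0.264, 0.2258]
ee_rot: [0.357, 3.115, 0.01]
wrist_force: [1.1, 0.6, 1.5]
grip_width: 0.0301
finger_force: 0.0
shift [ -4.51  -12.863   0.076] turn 6.382 | pos [0.4708 0.264  0.2258] yaw 166.91 tilt 0.52 q [-0.88  0.18  0.29  1.91 -0.06  1.05  0.77] F [1.1 0.6 1.5] t 7.55 grip 30.1 0.0
```

```bash
python3 -m inch '{"deltas":[[60,[-4.5,-12.8,0.1],6.4],[60,[-4.5,-12.8,0.1],6.4],[60,[-4.5,-12.8,0.1],6.4],[60,[-4.5,-12.8,0.1],6.4],[60,[-4.5,-12.8,0.1],6.4],[60,[-4.5,-12.8,0.1],6.4],[60,[-4.5,-12.8,0.1],6.4],[60,[-4.5,-12.8,0.1],6.4],[60,[-4.5,-12.8,0.1],6.4],[60,[-4.5,-12.8,0.1],6.4],[60,[-4.5,-12.8,0.1],6.4],[60,[-4.5,-12.8,0.1],6.4]]}'
python3 -c "
from h import *
rem(.53,-.278,.22,135)
import pickle
c=cam('scene'); pickle.dump(c,open('s2.pkl','wb')); save(c,'s2.png',(330,180,420,260),5)"
```

```text
clock: 8.55
ee_pos: [0.523, -0.2363, 0.2151]
ee_rot: [1.203, 2.902, 0.0]
wrist_force: [1.6, 0.5, 1.3]
grip_width: 0.0599
finger_force: 0.0
shift [-0.86  -0.614 -0.122] turn -0.004 | pos [ 0.523  -0.2363  0.2151] yaw 134.98 tilt 0.03 q [-0.23  0.29  0.67  1.86 -0.21  1.06  1.3 ] F [1.6 0.5 1.3] t 8.55 grip 59.9 0.0
```

View pics/s2.png

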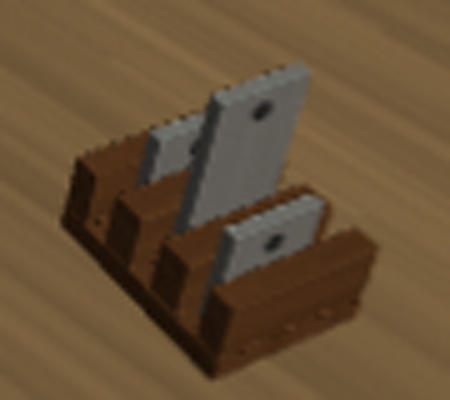

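The plate stands upright in the middle slot between the two short plates. Now the bushing.

```bash
python3 -m inch '{"deltas":[[60,[-0.8,-0.6,-0.12],0],[60,[-0.8,-0.6,-0.12],0],[60,[-0.8,-0.6,-0.12],0],[60,[-0.8,-0.6,-0.12],0]]}'
python3 -c "
from h import *
import pickle
rem(.53,-.278,.22,135)
c=cam('wrist'); pickle.dump(c,open('w4.pkl','wb')); save(c,'w4.png',(150,60,350,240),4)"
```

```text
clock: 8.93
ee_pos: [0.5286, -0.2736, 0.2195]
ee_rot: [-1.204, -2.901, -0.0]
wrist_force: [0.0, 0.7, -0.3]
grip_width: 0.0598
finger_force: 0.0
shift [-0.102 -0.053 -0.013] turn -0.014 | pos [ 0.5286 -0.2736  0.2195] yaw 134.93 tilt 0.03 q [-0.17  0.33  0.68  1.8  -0.23  1.09  1.38] F [ 0.   0.7 -0.3] t 8.93 grip 59.8 0.0
```

View pics/w4.png

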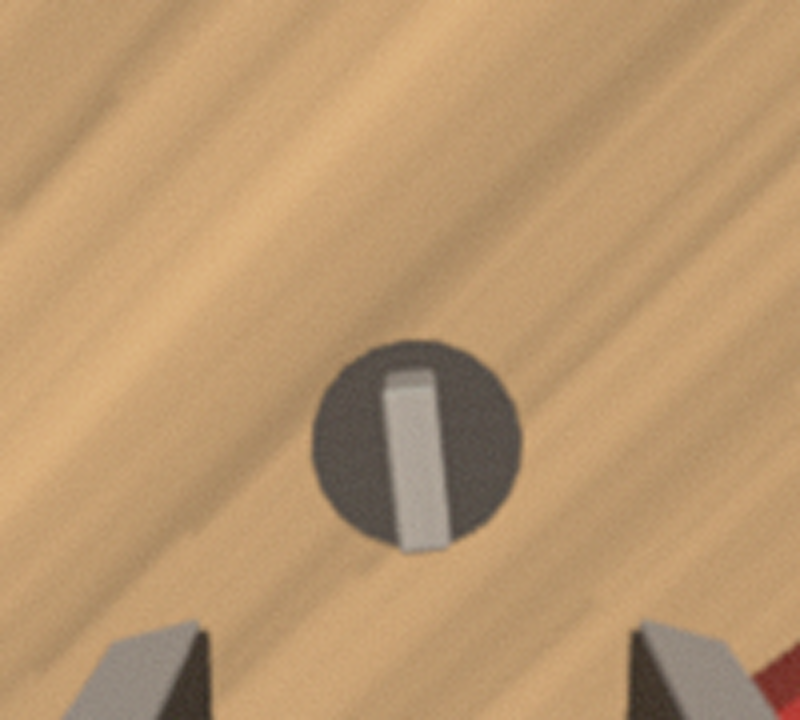

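Flange disc centred at (417,445) in the crop, bar top from (409,389) to (426,548), slightly rotated.

```bash
python3 - <<'E'
from h import *
import pickle
c=pickle.load(open("w4.pkl","rb")); hsv=cv2.cvtColor(c["color"],cv2.COLOR_RGB2HSV).astype(int)
roi=np.zeros(hsv.shape[:2],np.uint8); cv2.circle(roi,(254,172),34,1,-1)
m=((hsv[...,1]<62)&(hsv[...,2]>140)).astype(np.uint8)&roi
m[:158]*=1
cs=max(cv2.findContours(m,cv2.RETR_EXTERNAL,cv2.CHAIN_APPROX_NONE)[0],key=cv2.contourArea)[:,0]
p=onz(c,cs,.065)[:,:2].astype(np.float32)
(cx,cy),(w,h),a=cv2.minAreaRect(p*1000); print("bar",cx,cy,w,h,a)
v,u=np.where(m>0); q=onz(c,np.c_[u,v],.065)[:,:2]; mu=q.mean(0); e=np.linalg.svd(q-mu)[2][0] if len(q)<3000 else None; print("pca",mu,np.degrees(np.arctan2(e[1],e[0]))%180)
d=((hsv[...,2]<115)).astype(np.uint8)&roi; d|=m
cs=max(cv2.findContours(d,cv2.RETR_EXTERNAL,cv2.CHAIN_APPROX_NONE)[0],key=cv2.contourArea)[:,0]
cs=cs[cs[:,1]<185]
p=onz(c,cs,.033)[:,:2]; x,f=circ(p,.0305,mu); print("flange",x,np.median(f))
rem(*x,.040,(np.degrees(np.arctan2(e[1],e[0]))%180))
E
```

```text
bar 528.8947143554688 -274.5967712402344 12.852169036865234 45.894813537597656 51.04928207397461
pca [ 0.52895461 -0.27460183] 140.51679885995523
flange [ 0.53144222 -0.27737642] 0.0009414068043412487
shift [-0.129 -0.032  4.487] turn -1.104 | pos [ 0.5288 -0.2729  0.2195] yaw 135.0 tilt 0.04 q [-0.17  0.33  0.68  1.8  -0.23  1.09  1.38] F [-0.6  0.8 -0.6] t 8.98 grip 59.8 0.0
```

```bash
cat >> h.py <<'E'
def edge(c,p0,p1,z,n=60):
    "position along image segment p0->p1 of the strongest gradient (subpixel, smoothed)"
    t=np.linspace(0,1,n); P=np.array(p0)+t[:,None]*(np.array(p1)-np.array(p0))
    g=cv2.GaussianBlur(c["color"],(0,0),.8).astype(np.float32)
    s=cv2.remap(g,P[:,0].astype(np.float32)[None],P[:,1].astype(np.float32)[None],cv2.INTER_LINEAR)[0]
    d=np.abs(np.gradient(s,axis=0)).sum(1); k=d.argmax(); w=slice(max(k-4,0),k+5)
    i=(np.arange(n)[w]*d[w]).sum()/d[w].sum()
    return P[0]+(P[-1]-P[0])*i/(n-1)
def disc(c,ctr,r0,r1,z,angs,rad=.03):
    e=np.array([edge(c,np.array(ctr)+r0*np.array([np.cos(a),np.sin(a)]),np.array(ctr)+r1*np.array([np.cos(a),np.sin(a)]),z) for a in np.radians(angs)])
    p=onz(c,e,z)[:,:2]
    s=least_squares(lambda q:np.hypot(p[:,0]-q[0],p[:,1]-q[1])-q[2],[*p.mean(0),rad],loss="soft_l1",f_scale=.0003)
    return s.x,np.abs(s.fun),e
E
python3 - <<'E'
from h import *
import pickle
c=pickle.load(open("w4.pkl","rb"))
x,f,e=disc(c,(254.25,171.2),20,33,.033,[*range(-240,60,10)]); print("flange",x,np.median(f),f.max())
# bar in image: axis from (252.3,157.3) to (256.5,197)
a=np.array([252.3,157.3]);b=np.array([256.5,197]);u=(b-a)/np.linalg.norm(b-a);n=np.array([-u[1],u[0]])
L=[];Rr=[]
for t in np.linspace(.12,.88,14):
    q=a+t*(b-a); L.append(edge(c,q,q+10*n,.065)); Rr.append(edge(c,q,q-10*n,.065))
L=onz(c,L,.065)[:,:2];Rr=onz(c,Rr,.065)[:,:2]
for E in(L,Rr):
    v=cv2.fitLine(E.astype(np.float32),cv2.DIST_HUBER,0,1e-4,1e-4).ravel(); print("side yaw",np.degrees(np.arctan2(v[1],v[0]))%180)
mid=(L+Rr)/2; print("width",np.linalg.norm(L-Rr,axis=1).mean())
v=cv2.fitLine(mid.astype(np.float32),cv2.DIST_HUBER,0,1e-4,1e-4).ravel(); v=v.astype(float); print("yaw",np.degrees(np.arctan2(v[1],v[0]))%180)
ends=[]
for k in(-3,0,3):
    q0=b+k*n; q1=a+k*n; e0=edge(c,q1+4*u,q1-3.2*u,.065); e1=edge(c,q0-6*u,q0+6*u,.065); ends.append(onz(c,[e0,e1],.065)[:,:2])
ends=np.array(ends); print("bar len",np.linalg.norm(ends[:,0]-ends[:,1],axis=1),"centre",ends.mean((0,1)))
d=x[:2]-mid.mean(0); print("flange off bar line",d[0]*-v[1]+d[1]*v[0])
E
```

```text
flange [ 0.52988919 -0.27587882  0.02956055] 0.00011737630989307538 0.0007687907391614769
side yaw 141.13194
side yaw 140.68393
width 0.013393027635979668
yaw 141.10997298907446
bar len [0.04332602 0.04295181 0.04217635] centre [ 0.53051587 -0.27522629]
flange off bar line -0.00036438461335058553
```

```bash
python3 -m inch '{"deltas":[[40,[-0.07,-0.03,1],-1.2],[40,[-0.07,-0.03,2],-1.2],[40,[-0.07,-0.03,3],-1.2],[40,[-0.07,-0.03,3.8],-1.2],[40,[-0.07,-0.03,4.3],-1.2],[40,[-0.07,-0.03,4.56],-1.2],[40,[-0.07,-0.03,4.56],-1.2],[40,[-0.07,-0.03,4.56],-1.2],[40,[-0.07,-0.03,4.56],-1.2]]}'
python3 -c "
from h import *
rem(.5300,-.2757,.037,141)"
```

```text
clock: 9.73
ee_pos: [0.5309, -0.2768, 0.039]
ee_rot: [1.049, 2.959, 0.0]
wrist_force: [-0.0, 0.2, 0.5]
grip_width: 0.0403
finger_force: 0.0
shift [0.035 0.008 0.049] turn -0.005 | pos [ 0.5309 -0.2768  0.039 ] yaw 140.98 tilt 0.12 q [-0.03  0.56  0.53  1.94 -0.4   0.75  1.62] F [-0.   0.2  0.5] t 9.73 grip 40.3 0.0
```

```bash
python3 -m inch '{"deltas":[[30,[0.02,0,0],0],[30,[0.02,0,0],0],[0,[0.02,0,0],0],[0,[0.02,0,0],0],[0,[0.02,0,0],0],[0,[0.02,0,0],0],[0,[0.02,0,0],0],[0,[0.02,0,0],0],[0,[0.02,0,0],0],[0,[0.02,0,0],0],[0,[0.02,0,0],0]]}' 55
python3 -c "
from h import *
rem(.5300,-.2757,.037,141)"
```

```text
clock: 10.65
ee_pos: [0.5294, -0.2763, 0.0377]
ee_rot: [1.05, 2.961, 0.0]
wrist_force: [-0.5, 0.3, 6.4]
grip_width: 0.0139
finger_force: 55.0
shift [-0.002  0.02   0.016] turn -0.009 | pos [ 0.5294 -0.2763  0.0377] yaw 140.95 tilt 0.02 q [-0.03  0.56  0.53  1.94 -0.4   0.75  1.62] F [-0.5  0.3  6.4] t 10.65 grip 13.9 55.0
```

```bash
python3 -m inch '{"deltas":[[0,[0,0,-0.4],0],[0,[0,0,-1.3],0],[0,[0,0,-2.2],0],[0,[0,0,-3.0],0],[0,[3.83,5.52,-3.0],-12.6],[0,[3.83,5.52,-3.0],-12.6],[0,[3.83,5.52,-3.0],-12.6],[0,[3.83,5.52,-3.0],-12.6],[0,[3.83,5.52,-3.0],-12.6],[0,[3.83,5.52,-3.0],-12.6],[0,[3.83,5.52,-3.0],-12.6],[0,[3.83,5.52,-3.0],-12.6]]}'
python3 -c "
from h import *
rem(.5494,-.0084,.16,204)"
```

```text
clock: 11.65
ee_pos: [0.5494, -0.0026, 0.1571]
ee_rot: [0.518, -3.098, -0.002]
wrist_force: [1.1, 0.2, -1.5]
grip_width: 0.0135
finger_force: 55.0
shift [ 0.047 -0.137 -0.074] turn -1.004 | pos [ 0.5494 -0.0026  0.1571] yaw 198.98 tilt 0.08 q [-0.4   0.28  0.35  1.95 -0.12  0.92  1.91] F [ 1.1  0.2 -1.5] t 11.65 grip 13.5 55.0
```

```bash
python3 -m inch '{"deltas":[[0,[-2,-0.1,0],-1],[0,[-2,-0.1,0],-1.1],[0,[-2,-0.1,0],-1.1],[0,[-2,-0.1,0],-1.1],[0,[-2,-0.1,0],-1.1],[0,[-2,-0.1,0],-1.1],[0,[-2,-0.1,0],-1.1]]}'
python3 -c "
from h import *
rem(.5494,-.0084,.16,204)
import pickle
c=cam('wrist'); c['obs']=get_obs(); pickle.dump(c,open('w5.pkl','wb')); save(c,'w5.png',(150,20,360,260),2.5)"
```

```text
clock: 12.23
ee_pos: [0.6258, 0.0125, 0.1575]
ee_rot: [0.645, -3.074, -0.0]
wrist_force: [-0.6, -0.7, -2.2]
grip_width: 0.0133
finger_force: 55.0
shift [ 1.96   0.29  -0.061] turn -0.061 | pos [0.6258 0.0125 0.1575] yaw 203.7 tilt 0.02 q [-0.37  0.41  0.33  1.78 -0.15  0.98  2.  ] F [-0.6 -0.7 -2.2] t 12.23 grip 13.3 55.0
```

View pics/w5.png

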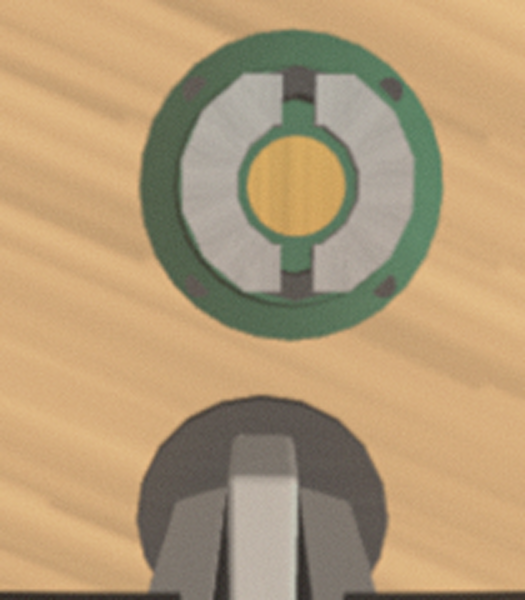

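Clear view (2.5x crop): collar bore centred near (297,185) with slots at top (298,85) and bottom (297,275); the held bushing's flange is centred near (262,515).

```bash
cat > m.py <<'E'
from h import *
import pickle
c=pickle.load(open("w5.pkl","rb")); T=np.array(c["obs"]["ee_pos"]); r=R.from_rotvec(c["obs"]["ee_rot"]).as_matrix()
o=lambda u,v:np.array([150+u/2.5,20+v/2.5])
x,f,_=disc(c,o(297,185),21.5,30,.07,[*range(-50,51,8),*range(130,231,8)],.019); print("bore",x,np.median(f),f.max())
def slot(v0,v1):
    L=[];Q=[]
    for v in np.linspace(v0,v1,8):
        m=o(297,v); L.append(edge(c,m,m-[10,0],0)); Q.append(edge(c,m,m+[10,0],0))
    return onz(c,L,.07)[:,:2],onz(c,Q,.07)[:,:2]
S=[]
for a,b in((82,112),(258,286)):
    L,Q=slot(a,b); S.append(((L+Q)/2).mean(0)); print("slot w",np.linalg.norm(L-Q,axis=1).mean(),S[-1])
d=S[0]-S[1]; print("slot yaw",np.degrees(np.arctan2(d[1],d[0]))%360, "line offset of bore", ((x[:2]-S[1])@[-d[1],d[0]])/np.linalg.norm(d), "mid",(S[0]+S[1])/2)
zf=T[2]-.0045
y,f,_=disc(c,o(262,521),40,58,zf,[*range(-178,0,8)],.03); print("flange",y,np.median(f),f.max())
print("flange - tcp in tool frame mm",(r.T@(np.array([*y[:2],T[2]])-T)*1e3)[:2])
E
python3 m.py
```

```text
bore [ 0.54945534 -0.00857653  0.01902751] 0.0001569136251772501 0.0005168093181256647
slot w 0.009932520096547541 [ 0.52568402 -0.01900514]
slot w 0.010137478727652235 [0.57446487 0.00197636]
slot yaw 203.2733847090399 line offset of bore -0.00018753918421160105 mid [ 0.55007444 -0.00851439]
flange [0.62513967 0.01239702 0.0292699 ] 0.00011509250444308519 0.00036945406304293715
flange - tcp in tool frame mm [0.88851836 0.14105153]
```

```bash
python3 -m inch '{"deltas":[[0,[1,0.15,0],0],[0,[1.94,0.28,0],0],[0,[1.94,0.28,0],0],[0,[1.94,0.28,0.6],0],[0,[1.94,0.28,1.09],0],[0,[1.94,0.28,1.09],0],[0,[1.94,0.28,1.09],0],[0,[1.94,0.28,1.09],0],[0,[1.94,0.28,1.09],0],[0,[1.94,0.28,1.09],0],[0,[1.94,0.28,1.09],0]]}' 60
python3 -c "
from h import *
rem(.5503,-.00835,.0937,203.7)"
```

```text
clock: 13.2
ee_pos: [0.5515, -0.008, 0.1145]
ee_rot: [-0.646, 3.073, -0.0]
wrist_force: [0.0, -0.1, -2.6]
grip_width: 0.0133
finger_force: 60.0
shift [0.032 0.003 0.52 ] turn 0.009 | pos [ 0.5515 -0.008   0.1145] yaw 203.75 tilt 0.06 q [-0.37  0.34  0.33  1.99 -0.14  0.84  2.02] F [ 0.  -0.1 -2.6] t 13.2 grip 13.3 60.0
```

```bash
python3 -m inch '{"deltas":[[0,[0.03,0,0],0],[0,[0.03,0,0.05],0],[0,[0.03,0,0.1],0],[0,[0.03,0,0.15],0],[0,[0.03,0,0.2],0],[0,[0.03,0,0.25],0],[0,[0.03,0,0.25],0],[0,[0.03,0,0.25],0]]}'
python3 -c "
from h import *
rem(.5503,-.00835,.0937,203.7); print(get_obs()['torque'])"
```

```text
clock: 13.87
ee_pos: [0.5498, -0.0086, 0.1036]
ee_rot: [0.646, -3.074, 0.0]
wrist_force: [0.3, -0.4, -2.3]
grip_width: 0.0139
finger_force: 60.0
shift [-0.013  0.     0.247] turn 0.008 | pos [ 0.5498 -0.0086  0.1036] yaw 203.74 tilt 0.03 q [-0.37  0.35  0.32  2.   -0.15  0.81  2.03] F [ 0.3 -0.4 -2.3] t 13.87 grip 13.9 60.0
[-0.01838957  0.11378976  0.02524204]
```

```bash
python3 -m inch '{"deltas":[[0,[-0.01,0,0.04],0],[0,[-0.01,0,0.08],0],[0,[-0.01,0,0.12],0],[0,[-0.01,0,0.16],0],[0,[-0.01,0,0.18],0],[0,[-0.01,0,0.18],0]]}'
python3 -c "
from h import *
rem(.5503,-.00835,.0937,203.7); print(get_obs()['torque'])"
```

```text
clock: 14.37
ee_pos: [0.5501, -0.0086, 0.0963]
ee_rot: [0.646, -3.074, 0.0]
wrist_force: [-1.9, -3.0, -3.4]
grip_width: 0.0138
finger_force: 60.0
shift [-0.008  0.003  0.064] turn 0.007 | pos [ 0.5501 -0.0086  0.0963] yaw 203.74 tilt 0.04 q [-0.36  0.36  0.32  2.   -0.16  0.8   2.03] F [-1.9 -3.  -3.4] t 14.37 grip 13.8 60.0
[-0.7687263   0.77360448  0.0180546 ]
```

```bash
python3 -m inch '{"deltas":[[0,[0.015,-0.01,0],0],[0,[0.015,-0.01,0.04],0],[0,[0.015,-0.01,0.08],0],[0,[0.015,-0.01,0.12],0],[0,[0.015,-0.01,0.12],0],[0,[0.015,-0.01,0.12],0]]}'
python3 -c "
from h import *
rem(.5503,-.00835,.0805,203.7); print(get_obs()['torque'])"
```

```text
clock: 14.87
ee_pos: [0.55, -0.0088, 0.0918]
ee_rot: [-0.647, 3.074, 0.0]
wrist_force: [-2.9, 0.3, -0.2]
grip_width: 0.0137
finger_force: 60.0
shift [-0.01   0.007  0.282] turn 0.011 | pos [ 0.55   -0.0088  0.0918] yaw 203.76 tilt 0.01 q [-0.36  0.37  0.32  2.   -0.16  0.79  2.04] F [-2.9  0.3 -0.2] t 14.87 grip 13.7 60.0
[ 0.16060196  0.73380205 -0.00813646]
```

```bash
python3 -m inch '{"deltas":[[0,[0.01,0.005,0.04],0],[0,[0.01,0.005,0.08],0],[0,[0.01,0.005,0.12],0],[0,[0.01,0.005,0.16],0],[0,[0.01,0.005,0.2],0],[0,[0.01,0.005,0.2],0],[0,[0.01,0.005,0.2],0]]}'
python3 -c "
from h import *
rem(.5503,-.00835,.0805,203.7); print(get_obs()['torque'])"
```

```text
clock: 15.45
ee_pos: [0.5499, -0.0088, 0.0838]
ee_rot: [-0.646, 3.074, -0.0]
wrist_force: [-0.2, 1.8, 3.6]
grip_width: 0.0135
finger_force: 60.0
shift [-0.014  0.006  0.083] turn 0.01 | pos [ 0.5499 -0.0088  0.0838] yaw 203.75 tilt 0.04 q [-0.36  0.38  0.31  2.01 -0.17  0.77  2.04] F [-0.2  1.8  3.6] t 15.45 grip 13.5 60.0
[ 0.39319292  0.14201088 -0.00843718]
```

```bash
python3 -m inch '{"deltas":[[0,[0,0,0.03],0],[0,[0,0,0.06],0],[0,[0,0,0.08],0],[0,[0,0,0.08],0],[0,[0,0,0.08],0]]}'
python3 -c "
from h import *
rem(.5503,-.00835,.0805,203.7); print(get_obs()['torque'])"
```

```text
clock: 15.87
ee_pos: [0.5499, -0.0088, 0.0808]
ee_rot: [-0.646, 3.074, -0.0]
wrist_force: [-1.5, 1.4, 4.6]
grip_width: 0.0138
finger_force: 60.0
shift [-0.013  0.007  0.007] turn 0.01 | pos [ 0.5499 -0.0088  0.0808] yaw 203.75 tilt 0.04 q [-0.36  0.39  0.31  2.01 -0.17  0.77  2.04] F [-1.5  1.4  4.6] t 15.87 grip 13.8 60.0
[0.39244179 0.21056062 0.00860283]
```

```bash
python3 -m inch '{"deltas":[[0,[0,0,0.03],0],[0,[0,0,0.05],0],[0,[0,0,0.05],0],[0,[0,0,0.05],0]]}'
python3 -m inch '{"deltas":[[0,[0,0,0.03],0],[0,[0,0,0.04],0],[0,[0,0,0.04],0],[0,[0,0,0.04],0]]}'
python3 -c "
from h import *
rem(.5503,-.00835,.0805,203.7); print(get_obs()['torque'])"
```

```text
clock: 16.2
ee_pos: [0.55, -0.0087, 0.0806]
ee_rot: [-0.646, 3.073, 0.001]
wrist_force: [-15.2, 1.4, 44.8]
grip_width: 0.0137
finger_force: 60.0
clock: 16.53
ee_pos: [0.5503, -0.0086, 0.0804]
ee_rot: [-0.645, 3.072, 0.002]
wrist_force: [-24.9, 2.7, 72.1]
grip_width: 0.0137
finger_force: 60.0
shift [-0.003  0.006 -0.003] turn 0.006 | pos [ 0.5503 -0.0086  0.0804] yaw 203.73 tilt 0.15 q [-0.35  0.39  0.31  2.01 -0.17  0.76  2.04] F [-24.9   2.7  72.1] t 16.53 grip 13.7 60.0
[0.63463842 5.87523268 0.05168829]
```

```bash
python3 -m inch '{"deltas":[[0,[0,0,-0.06],0],[0,[0,0,-0.12],0],[0,[0,0,-0.12],0],[0,[0,0,-0.12],0.5],[0,[0,0,-0.12],1.5],[0,[0,0,-0.12],2.5],[0,[0,0,-0.12],3.5],[0,[0,0,-0.12],4],[0,[0,0,-0.12],4],[0,[0,0,-0.12],4]]}'
python3 -c "
from h import *
rem(.5503,-.00835,.0805,113.7); print(get_obs()['torque'])"
```

```text
clock: 17.37
ee_pos: [0.55, -0.0089, 0.082]
ee_rot: [-0.102, 3.139, -0.0]
wrist_force: [-1.2, 0.3, 5.9]
grip_width: 0.0133
finger_force: 60.0
shift [-0.009  0.013  0.038] turn 14.006 | pos [ 0.55   -0.0089  0.082 ] yaw 183.73 tilt 0.05 q [-0.42  0.39  0.4   2.02 -0.21  0.77  1.74] F [-1.2  0.3  5.9] t 17.37 grip 13.3 60.0
[ 0.15861427  0.23301992 -0.06342739]
```

```bash
python3 -m inch '{"deltas":[[0,[0,0,0],1],[0,[0,0,0],2],[0,[0.005,0,0],3],[0,[0.005,0,0],4],[0,[0.005,0,0],5],[0,[0.01,0,0],6],[0,[0.01,0,0],7],[0,[0.01,0,0],8],[0,[0.01,0,0],9],[0,[0.01,0,0],10],[0,[0.01,0,0],10],[0,[0.01,0,0],10]]}'
python3 -c "
from h import *
rem(.5492,-.0090,.0805,113.7); print(get_obs()['torque'])"
```

```text
clock: 18.37
ee_pos: [0.5497, -0.009, 0.082]
ee_rot: [1.234, 2.888, -0.0]
wrist_force: [-0.7, 0.1, 6.6]
grip_width: 0.0141
finger_force: 60.0
shift [ 0.01  -0.009  0.038] turn 4.003 | pos [ 0.5497 -0.009   0.082 ] yaw 133.71 tilt 0.07 q [-0.59  0.43  0.61  2.03 -0.35  0.79  0.99] F [-0.7  0.1  6.6] t 18.37 grip 14.1 60.0
[-0.06346734 -0.06645579 -0.05079903]
```

Free so far; on to the stop.

```bash
python3 -m inch '{"deltas":[[0,[0.005,0,0],1],[0,[0.005,0,0],2],[0,[0.005,0,0],3],[0,[0.01,0,0],3.6],[0,[0.01,0,0],4],[0,[0.01,0,0],4],[0,[0.01,0,0],4]]}'
python3 -c "
from h import *
rem(.5492,-.0090,.0805,108.7); print(get_obs()['torque'])"
python3 -m inch '{"deltas":[[0,[0,0,0],0.3],[0,[0,0,0],0.6],[0,[0,0,0],0.9],[0,[0,0,0],1.1],[0,[0,0,0],1.1],[0,[0,0,0],1.1]]}'
python3 -c "
from h import *
rem(.5492,-.0090,.0805,108.7); print(get_obs()['torque'])"
```

```text
clock: 18.95
ee_pos: [0.5495, -0.0088, 0.082]
ee_rot: [1.716, 2.63, 0.0]
wrist_force: [-1.0, -0.4, 5.6]
grip_width: 0.0135
finger_force: 60.0
shift [-0.001 -0.009  0.039] turn 1.007 | pos [ 0.5495 -0.0088  0.082 ] yaw 113.73 tilt 0.08 q [-0.66  0.46  0.71  2.03 -0.41  0.8   0.7 ] F [-1.  -0.4  5.6] t 18.95 grip 13.5 60.0
[-0.17504254 -0.03663902 -0.03294153]
clock: 19.45
ee_pos: [0.5495, -0.0088, 0.0821]
ee_rot: [1.84, 2.545, 0.001]
wrist_force: [0.3, -0.3, 5.6]
grip_width: 0.0135
finger_force: 60.0
shift [-0.002 -0.01   0.04 ] turn -0.09 | pos [ 0.5495 -0.0088  0.0821] yaw 108.25 tilt 0.08 q [-0.68  0.46  0.73  2.03 -0.43  0.8   0.63] F [ 0.3 -0.3  5.6] t 19.45 grip 13.5 60.0
[-0.11035384 -0.07139041  0.17739026]
```

```bash
python3 -m inch '{"deltas":[[0,[0,0,0],0.2],[0,[0,0,0],0.4],[0,[0,0,0],0.4],[0,[0,0,0],0.4]]}'
python3 -c "
from h import *
rem(.5492,-.0090,.0805,108.7); print(get_obs()['torque'])"
```

```text
clock: 19.78
ee_pos: [0.5496, -0.0088, 0.0821]
ee_rot: [1.883, 2.513, 0.001]
wrist_force: [-0.5, -0.6, 5.2]
grip_width: 0.0134
finger_force: 60.3
shift [-0.002 -0.011  0.04 ] turn -0.481 | pos [ 0.5496 -0.0088  0.0821] yaw 106.29 tilt 0.08 q [-0.68  0.47  0.74  2.03 -0.43  0.8   0.6 ] F [-0.5 -0.6  5.2] t 19.78 grip 13.4 60.3
[-0.16438676 -0.12560521  0.71115956]
```

```bash
python3 -m inch '{"deltas":[[0,[0,0,0.02],-0.2],[0,[0,0,0.04],-0.2],[0,[0,0,0.06],-0.2],[0,[0,0,0.06],-0.2],[0,[0,0,0.06],-0.2],[0,[0,0,0.06],-0.2]]}'
python3 -c "
from h import *
rem(.5492,-.0090,.0805,108.7); print(get_obs()['torque'])"
```

```text
clock: 20.28
ee_pos: [0.5497, -0.0088, 0.0805]
ee_rot: [1.862, 2.529, 0.002]
wrist_force: [-7.2, 0.1, 26.6]
grip_width: 0.0139
finger_force: 60.1
shift [-0.001 -0.012 -0.   ] turn -0.287 | pos [ 0.5497 -0.0088  0.0805] yaw 107.26 tilt 0.09 q [-0.68  0.47  0.73  2.03 -0.43  0.8   0.61] F [-7.2  0.1 26.6] t 20.28 grip 13.9 60.1
[-0.02247819  1.58314799  0.36851558]
```

```bash
python3 -m inch '{"deltas":[[0,[0,0,0.01],0],[0,[0,0,0.01],0],[0,[0,0,0.01],0],[0,[0,0,0.01],0],[0,[0,0,0.01],0],[0,[0,0,0.01],0]]}'
python3 -c "
from h import *
rem(.5492,-.0090,.0805,108.7)
c=cam('scene'); save(c,'s3.png',(220,120,420,270),4)"
```

```text
clock: 20.78
ee_pos: [0.5497, -0.0088, 0.0805]
ee_rot: [1.862, 2.529, 0.002]
wrist_force: [-9.1, 0.9, 35.8]
grip_width: 0.0135
finger_force: 60.1
shift [-0.002 -0.012 -0.001] turn -0.287 | pos [ 0.5497 -0.0088  0.0805] yaw 107.26 tilt 0.1 q [-0.68  0.47  0.73  2.03 -0.44  0.8   0.62] F [-9.1  0.9 35.8] t 20.78 grip 13.5 60.1
```

View pics/s3.png

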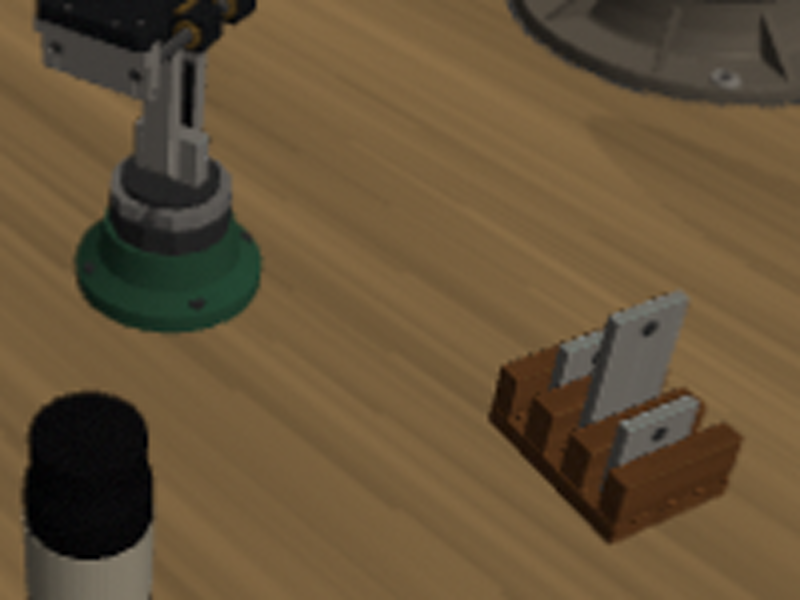

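The flange lies flat on the collar at (170,185), still gripped, and the plate stands in the middle slot.

```bash
python3 -c "
from h import *
print(ticket.job_done())"
```

```text
the job is handed in; nothing more can be done
None
```

The plate stands in the rack's middle slot, and the bushing is turned clockwise to its stop, pressed home on the collar and still gripped; I handed the job in at about 21 s of the 58 s allowed, and no verdict came back.

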